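# Dock the cell holder for a dark measurement

## Task

Push the white cell holder off the dock's apron and down the lane between the two guide rails, connectors first, until it presses the blue contact head back and the red spring catch snaps up behind it, then leave it there, held by the catch. Slide it flat on the plate with the fingertips, never lifting or carrying it, and square it up first if need be: neither the holder nor the robot may touch the rails, whose black light-trap lining sheds lint on the cells. Leave everything else on the trolley alone.

Things in the scene. Friction and masses are not known exactly. Their poses are not given: they have to be found in the camera images.
- cell_holder_dut: White cell holder, loose, 64x100x16 mm, 0.13-0.27 kg, gold connectors along one long side. Origin: centre of underside. x points away from the connectors: flat back face (to push) at x=+32 mm, connector side at x=-28 mm (connectors 4 mm more), ends y=+-50 mm; solid to 13 mm height. Starts on the apron, connectors towards the contact head, up to 18 mm off the lane's centre and 0.2 rad askew.
- holder_tail (a point): Centre of the holder's flat back face, 6.5 mm above its underside; axes as the holder's.
- dock: Measuring dock, fixed: dark grey plate 278x156x8 mm. Origin: on the lane's centre line, at the plate's underside. x: along the lane, the way to push; y: left; z up. Plate x=-145..133, y=+-78 mm; its top, the lane floor, z=8. Open apron x=-145..-40 mm, lane between the rails x=-40..75 mm, 116 mm clear. Black fixed housing x=95..129, y=+-46, to z=40 mm (two posts to z=57).
- rail_left: Left guide rail (+y of the dock), fixed: bright bar with a thin black lining on its inner face. Origin and axes are the dock's. It fills x=-40..75 mm, y=58..72 mm; its top is 14 mm above the lane floor (z=22 mm).
- rail_right: Right guide rail (-y of the dock), fixed, mirror image of the left one: x=-40..75 mm, y=-58..-72 mm, top z=22 mm in the dock's axes, which are also its own.
- contact_head (a joint): Travel of the blue spring contact head (88 mm wide, 22 mm high, centred on the lane), m: 0 released (face at x=60 mm of the dock), 0.010 at its hard stop (holder's back face then at x=10 mm). It pushes back with 1.2 N at first touch, 4.2 N at the stop. With the holder held by the catch it reads about 0.004.
- head_face (a point): Centre of the contact head's face that meets the holder; it moves with the head.
- catch (a joint): Angle of the red spring catch in the lane floor, rad: 0 up (at the start, and once snapped up behind the holder), 0.165 pressed flush by a holder passing over (0.4 N). An 18 mm wide ramp rising along the lane from its hinge at x=-26 mm of the dock to its tip at x=4 mm, 5 mm above the floor. It rises when the holder's back face is past the tip; a finger standing over it keeps it down.
- catch_tip (a point): Upper edge of the catch's tip, in the middle of its width; moves with the catch.
- mirror_mount_a: Bystander, to be left alone: black mirror mount with a round mirror on a short post and a square foot, 51x52x106 mm. Origin: centre of its underside.
- dropper: Bystander, to be left alone: amber dropper bottle with a black rubber bulb, 32 mm wide, 105 mm high. Origin: centre of its underside.
- post_holder: Bystander, to be left alone: black post holder with a steel post and a side screw, 25x41x105 mm. Origin: centre of its underside.
- amber_filter: Bystander, to be left alone: square black frame lying flat with an amber filter glass, 50x50x9 mm. Origin: centre of its underside.
- sensor_puck: Bystander, to be left alone: round black power sensor, 48 mm across, 26 mm high. Origin: centre of its underside.
- cell_dish: Bystander, to be left alone: shallow white dish with small dark cells in it, 60 mm across, 12 mm high. Origin: centre of its underside.
- clamp: Bystander, to be left alone: light grey base clamp bar, 26x75x17 mm. Origin: centre of its underside.

How it is judged:
On the way, in this order (a step that is already met when the one before it is completed fails the run):
1. the holder, still on the floor, lies between the rails and presses the catch down (value of joint catch above 0.1 rad and x of cell_holder_dut in the frame of dock above -0.045 m and z of cell_holder_dut in the frame of dock below 0.012 m), for 0.1 s.
2. the holder is fully home and the catch is up behind it (value of joint catch below 0.03 rad and x of cell_holder_dut in the frame of dock above 0.034 m and value of joint contact_head above 0.0025 m), for 0.2 s.
At the end, for the whole second after the job is handed in: The holder lies flat and at rest in the lane, square to it within 0.07 rad and within 8 mm of the centre line, its back face just past the catch's tip (2 to 11 mm on the dock's x), the catch is up behind it (within 0.03 rad of fully up) and the contact head is still pushed back by at least 2.5 mm (all of step 2 and x of cell_holder_dut in the frame of dock below 0.043 m and y of cell_holder_dut in the frame of dock between -0.008 and 0.008 m and z of cell_holder_dut in the frame of dock below 0.01 m and angle between the x axis of cell_holder_dut and the x axis of dock, either way round below 0.07 rad and angle between cell_holder_dut's own z axis and vertical below 0.05 rad and linear speed of cell_holder_dut below 0.005 m/s); the robot touches nothing.
It fails at once if a guide rail is touched, by the holder or by the robot (contact force between any of rail_left, rail_right and anything else above 0.15 N).
It fails at once if the cell holder is lifted or tipped instead of being pushed along (z of cell_holder_dut in the frame of dock above 0.014 m or angle between cell_holder_dut's own z axis and vertical above 0.12 rad).
It fails at once if a bystander is shifted by more than 10 mm (distance of any of mirror_mount_a, dropper, post_holder, amber_filter, sensor_puck, cell_dish, clamp from where it was at the start of the episode above 0.01 m).
It also fails if it takes over 64 s, if anything falls off the work surface, if the arm or the gripper's body presses on something with over 40 N, if the wrist force passes 120 N, or if a joint passes its speed limit or range.

## Robot

A 6-joint arm with a two-finger parallel gripper is mounted at the origin on a cart in front of the work surface, level with it; the furniture and walls round the work are solid. World frame = base frame: x ahead of the robot, y to its left, z up, the work surface at z = 0. Lengths are in m, angles in rad, forces in N, time in s.
With the tool pointing down it reaches from about 0.4 to 0.825 m from the base axis. Payload 7 kg.
Tool frame: the origin (TCP) lies midway between the tips of the shut fingers; the grasp point (between the pads) lies 19 mm behind it (pinch_z is the distance from the TCP to the grasp point, in m); z points along the fingers, y is the line along which they close (so a half turn about z gives the same grasp; the last joint's range is limited). The gripper opens to 88 mm and grips with 3 to 60 N. Pads are 19 mm wide; open, the fingers measure 130 mm over their backs; the gripper's body (78 mm by 193 mm) begins 47 mm behind the grasp point.
Start: joints at [1.479, 0.359, 0.012, 0, -1.224, -0.288], TCP at [0.25, 0.627, 0.227] pointing down, gripper open.
Joint ranges: [-3.07, 3.07], [-1.43, 2.12], [-1.02, 1.25], [-3.03, 1.67], [-3.05, -0], [-3.03, 3.03]. Speed limits (rad/s): [2.39, 2.39, 3.01, 3.14, 3.14, 3.14].

## Interface

Orientations are given as a unit quaternion [x, y, z, w].
In Python, from workcell import sense, camera, close_job, pinch_z gives the robot as it stands. The module is installed in compiled form; this text tells all that it offers.
- The arm moves only by the tool arm_command, never from a script. Its arguments are lists of equal length, an entry for each row: "xyz": the shift along the tool's x, y, z in mm, a list of three; "turn": the turn, a rotation vector about the tool's x, y, z in rad, a list of three; "gripper": the finger opening in mm, from 0 to 87.6. In form: {"xyz": [[dx, dy, dz], ...], "turn": [[ax, ay, az], ...], "gripper": [gripper, ...]}. A call has 1 to 12 rows; each row is the pose to reach, as a shift and turn from the pose commanded when the call began, along the tool's axes at that moment; what a row does not reach only later rows make up. A row lasts 1/12 s, in which the tool goes at most 41.7 mm and 7.16 degrees, less where a joint would pass 70% of its speed; a pose out of reach is approached as far as the arm can. A call with a gripper value outside its range is refused whole. The fingers move at their own pace and stop on an object; the grip force is fixed at half the most. Time passes only in rows, so rows that repeat a pose let the fingers close. It gives the time, the measured TCP pose, the force, the opening and the grip force at its end, in the units of the state.
- sense(): the state, without advancing time (a new reading comes with each control period).
- camera(name): name is "scene" or "top" or "wrist"; returns a dict with "frame" (420x560x3 uint8, red, green, blue), "depth" (420x560 float32, m along the optical axis (not along the pixel's ray), 0 where there is no reading), "fovy" (degrees; the focal length in pixels is half the picture's height over the tangent of half this angle, whatever the lens; pixels are square), "cx", "cy" (the principal point, pixels), "distortion" ([k1, k2, p1, p2, k3] as OpenCV has them; the pictures are not rectified), "world_to_cam" (4x4, takes a point from world to camera coordinates); the wrist camera has in their place "T_tool_cam" (4x4, takes a point from camera to tool coordinates, whose origin is the TCP and whose axes are the flange's). Camera axes: x right, y down, z forward; pixel columns grow to the right and rows downward; lengths in m; the calibration is good to about 2 mm. A picture is of the moment at which its call begins: read the wrist's pose just before it.
- close_job(): hands the job in; it is judged then, once.
The state is a dict: "t": time; "joint_positions": joint angles; "joint_velocities": joint speeds; "joint_efforts": joint torques, N m; "eef_pos": TCP position; "orientation": TCP orientation; "contact_force": force on the tool from outside, world axes, zero at the start; "torque": the same for the moment, N m; "gripper_width": finger opening in m; "gripper_force": force on a finger pad.
Only numpy, scipy, OpenCV 4.12 (cv2) and the standard library are available. Lean on these libraries where they do the work, as an engineer would, in place of code of your own. Each camera call takes 0.05 s, during which the arm holds its last target. There are 200 camera calls.

## Working session

There is one attempt and no reset: what is moved stays moved. The work goes in short steps, Python scripts to look and compute and a tool call to move; the robot and the scene stay as the last step left them, time stands still between calls to the robot, and variables do not carry over. Pictures are saved under pics/ and viewed, at most 10 in all, crops included, and the job is handed in when it is done.

Besides the shell and the picture viewer there is one more tool, called by a JSON object that holds its "api" and its "payload", one argument or row to a line. arm_command: Moves the arm, as the interface text tells. Its arguments: {"type":"object","properties":{"xyz":{"type":"array","items":{"type":"array","items":{"type":"number"}}},"turn":{"type":"array","items":{"type":"array","items":{"type":"number"}}},"gripper":{"type":"array","items":{"type":"number"}}},"required":["xyz","turn","gripper"]}

```bash
mkdir -p pics
cat > h.py <<'E'
import numpy as np,cv2
from workcell import sense,camera,pinch_z
from scipy.spatial.transform import Rotation as R
def grab(n):
    s=sense(); c=camera(n); f=c['frame'].shape[0]/2/np.tan(np.radians(c['fovy'])/2)
    c['K']=np.array([[f,0,c['cx']],[0,f,c['cy']],[0,0,1]]); c['D']=np.array(c['distortion'],float)
    if 'world_to_cam' in c: c['T']=np.linalg.inv(np.array(c['world_to_cam']))
    else:
        T=np.eye(4);T[:3,:3]=R.from_quat(s['orientation']).as_matrix();T[:3,3]=s['eef_pos'];c['T']=T@np.array(c['T_tool_cam'])
    return c
def rays(c,px):
    p=cv2.undistortPoints(np.array(px,float).reshape(-1,1,2),c['K'],c['D']).reshape(-1,2)
    return np.c_[p,np.ones(len(p))]@c['T'][:3,:3].T
def onplane(c,px,z):
    d=rays(c,px);o=c['T'][:3,3]; return o+d*((z-o[2])/d[:,2])[:,None]
def bydepth(c,px):
    px=np.array(px,int); return c['T'][:3,3]+rays(c,px)*c['depth'][px[:,1],px[:,0]][:,None]
def save(c,n): cv2.imwrite('pics/'+n+'.png',c['frame'][:,:,::-1])
E
python3 - <<'E'
from h import *
for n in('top','scene','wrist'):
    c=grab(n);save(c,n+'0');print(n,c['T'][:3,3])
s=sense();print(s['t'],s['eef_pos'],s['orientation'],pinch_z if not callable(pinch_z) else pinch_z())
E
```

```text
top [ 0.34349008 -0.02975637  0.87883151]
scene [ 0.06166332 -0.4425107   0.65992239]
wrist [0.31448468 0.60134436 0.38369679]
0.15 [0.25013189 0.6265474  0.22585909] [ 9.82013381e-01 -1.88810295e-01 -5.96432037e-05  6.23176734e-04] 0.0188
```

View pics/top0.png

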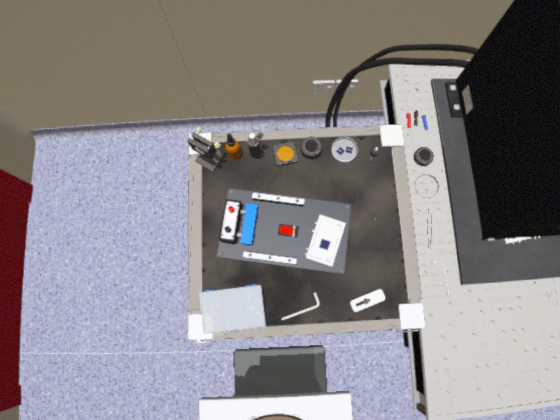

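View pics/scene0.png

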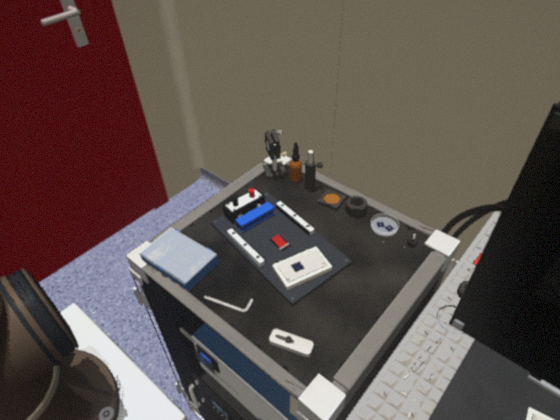

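The top view shows the dock around (285,230): blue head at (250,224), red catch at (288,230), rails at (278,199) and (270,258), and the white holder at (326,240) slightly askew. The lane runs towards image left. The scene view agrees.

Run:
```python
from h import *
c=grab('top');print(c['K'],c['T'][:3,:3].round(2).tolist())
f=c['frame'];hsv=cv2.cvtColor(f,cv2.COLOR_RGB2HSV)
roi=np.zeros(f.shape[:2],np.uint8);roi[180:285,205:360]=1
def cs(m,a):
    cc,_=cv2.findContours((m&(roi>0)).astype(np.uint8),cv2.RETR_EXTERNAL,cv2.CHAIN_APPROX_NONE)
    return [k for k in cc if cv2.contourArea(k)>a]
H,S,V=[hsv[...,i].astype(int) for i in range(3)]
for n,m,z in(('blue',(H>100)&(H<130)&(S>150)&(V>80),.03),('red',((H<8)|(H>172))&(S>150)&(V>80),.01),('white',(S<70)&(V>150),.022)):
    for k in cs(m,25):
        b=cv2.boxPoints(cv2.minAreaRect(k));p=onplane(c,b,z);print(n,cv2.contourArea(k),b.mean(0).round(1),p[:,:2].round(4).tolist(),p.mean(0).round(4),[round(float(np.linalg.norm(p[i]-p[i-1])),4) for i in(1,2)])
for q in((240,262),(310,220),(340,262),(326,232),(278,199),(270,258),(210,230),(215,260),(300,290)):print(q,bydepth(c,[q]).round(4))
print(sense()['joint_positions'])
```

```text
[[401.5203414    0.         282.80897841]
 [  0.         401.5203414  210.34460344]
 [  0.           0.           1.        ]] [[-0.05, -0.97, 0.22], [-1.0, 0.05, -0.01], [-0.0, -0.22, -0.97]]
blue 423.0 [249.  223.8] [[0.4716, 0.0582], [0.5593, 0.043], [0.5542, 0.0175], [0.4667, 0.0332]] [0.513 0.038 0.03 ] [0.089, 0.026]
red 96.5 [285.9 229.8] [[0.4923, -0.0252], [0.5118, -0.0288], [0.5064, -0.057], [0.4869, -0.0532]] [ 0.4994 -0.041   0.01  ] [0.0199, 0.0287]
white 310.5 [269.4 257.4] [[0.4418, 0.0566], [0.4567, 0.0543], [0.4357, -0.0621], [0.421, -0.0594]] [ 0.4388 -0.0027  0.022 ] [0.015, 0.1183]
white 1320.0 [324.8 239.8] [[0.4357, -0.0744], [0.5317, -0.1111], [0.5076, -0.1742], [0.4125, -0.1362]] [ 0.4719 -0.124   0.022 ] [0.1027, 0.0675]
white 438.0 [229.6 219.9] [[0.4866, 0.1022], [0.5693, 0.0874], [0.5631, 0.0592], [0.4808, 0.0744]] [0.525  0.0808 0.022 ] [0.084, 0.0289]
white 268.0 [277.7 197.8] [[0.5734, 0.033], [0.5871, 0.0309], [0.5658, -0.0855], [0.5522, -0.083]] [ 0.5696 -0.0262  0.022 ] [0.0139, 0.1183]
(240, 262) [[0.4339 0.0624 0.0017]]
(310, 220) [[ 0.5183 -0.0951  0.0122]]
(340, 262) [[ 0.4229 -0.1546  0.0109]]
(326, 232) [[ 0.4879 -0.1273  0.0235]]
(278, 199) [[ 0.5664 -0.0268  0.0232]]
(270, 258) [[ 0.4375 -0.0041  0.0224]]
(210, 230) [[ 5.083e-01  1.280e-01 -3.000e-04]]
(215, 260) [[0.4406 0.1172 0.0017]]
(300, 290) [[ 0.3677 -0.0653  0.0021]]
[ 1.47911337e+00  3.59112574e-01  1.14128562e-02 -1.67773235e-04
 -1.22407652e+00 -2.88124810e-01]
```

View pics/wrist0.png

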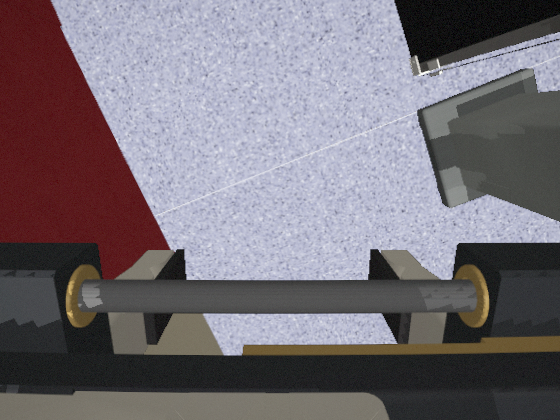

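The wrist view shows only the floor beside the trolley, because the arm is off to the left. The rails (118 mm long, 133 mm apart) and the holder (103x67) match the given sizes. The lane heads along world (0.177, 0.984), and the holder is about 12 mm left of centre and 0.19 rad askew. The plan:
1. Push on the holder's left end to centre it.
2. Push on its back face with two spread fingertips, which squares it.

```bash
cat >> h.py <<'E'
TH=np.arctan2(.984,.177); O=np.array([.5011,-.0317])
def frame(): u=np.array([np.cos(TH),np.sin(TH)]);return u,np.array([-u[1],u[0]])
def d2w(x,y): u,l=frame();return O+u*x/1e3+l*y/1e3
def w2d(p):
    u,l=frame();q=np.array(p)[...,:2]-O;return np.stack([q@u,q@l],-1)*1e3
def delta(p,phi):
    s=sense();r=R.from_quat(s['orientation']);cur=np.array(s['eef_pos'])
    m=R.from_matrix(np.array([[np.cos(phi),np.sin(phi),0],[np.sin(phi),-np.cos(phi),0],[0,0,-1]]).astype(float))
    return (r.inv().apply(np.array(p)-cur)*1e3).round(1).tolist(),(r.inv()*m).as_rotvec().round(4).tolist()
E
python3 - <<'E'
from h import *
print(delta([.45,.15,.226],-.178),delta([.42,-.10,.226],-.178))
E
```

```text
([362.3, 368.6, 0.4], [0.001, -0.0, -0.2019]) ([427.2, 611.9, 0.6], [0.001, -0.0, -0.2019])
```

{"api": "arm_command", "payload": {
  "xyz": [
    [30,30,0],
    [60,60,0],
    [90,90,0],
    [120,120,0],
    [150,150,0],
    [180,180,0],
    [210,210,0],
    [240,240,0],
    [270,270,0],
    [300,300,0],
    [330,335,0],
    [362,369,0]
  ],
  "turn": [
    [0,0,-0.02],
    [0,0,-0.04],
    [0,0,-0.06],
    [0,0,-0.08],
    [0,0,-0.1],
    [0,0,-0.12],
    [0,0,-0.14],
    [0,0,-0.16],
    [0,0,-0.18],
    [0,0,-0.2],
    [0,0,-0.202],
    [0,0,-0.202]
  ],
  "gripper": [0,0,0,0,0,0,0,0,0,0,0,0]
}}

```text
t: 1.2
eef_pos: [0.4436, 0.1639, 0.2268]
orientation: [0.996, -0.088, 0.0, -0.0]
contact_force: [1.3, 1.0, -0.1]
gripper_width: 0.0133
gripper_force: 0.0
```

Run:
```python
from h import *
s=sense();print(s['t'],s['eef_pos'],s['joint_positions'],s['gripper_width'],delta([.42,-.10,.226],-.178))
```

```text
1.2 [0.44358017 0.1638622  0.22682434] [ 7.71431283e-01  1.92876829e-02 -4.15814340e-01 -8.10139634e-05
 -1.13504377e+00  6.22259277e-01] 0.013318111082907402 ([23.3, 263.9, 0.7], [-0.0006, -0.0003, 0.0009])
```

{"api": "arm_command", "payload": {
  "xyz": [
    [2,30,0],
    [4,60,0],
    [6,90,0],
    [8,120,0],
    [10,150,0],
    [12,185,0],
    [14,220,0],
    [15,251,0],
    [15,251,0],
    [15,251,0],
    [15,251,0]
  ],
  "turn": [
    [0,0,0],
    [0,0,0],
    [0,0,0],
    [0,0,0],
    [0,0,0],
    [0,0,0],
    [0,0,0],
    [0,0,0],
    [0,0,0],
    [0,0,0],
    [0,0,0]
  ],
  "gripper": [0,0,0,0,0,0,0,0,0,0,0]
}}

```text
t: 2.12
eef_pos: [0.4139, -0.0839, 0.2266]
orientation: [0.996, -0.089, 0.0, -0.0]
contact_force: [0.6, -0.1, 0.0]
gripper_width: 0.0007
gripper_force: 0.0
```

Run:
```python
from h import *
c=grab('wrist');save(c,'w1')
s=sense();print(s['t'],s['eef_pos'],s['joint_positions'],c['T'].round(3).tolist())
```

```text
2.1667 [ 0.41403775 -0.08348008  0.22660037] [ 2.72338144e-01 -7.44978076e-02 -5.06432671e-01 -7.87027219e-05
 -1.13863830e+00  1.12068864e+00] [[-0.178, -0.95, -0.257, 0.482], [-0.984, 0.172, 0.047, -0.096], [-0.001, 0.261, -0.965, 0.385], [0.0, 0.0, 0.0, 1.0]]
```

View pics/w1.png

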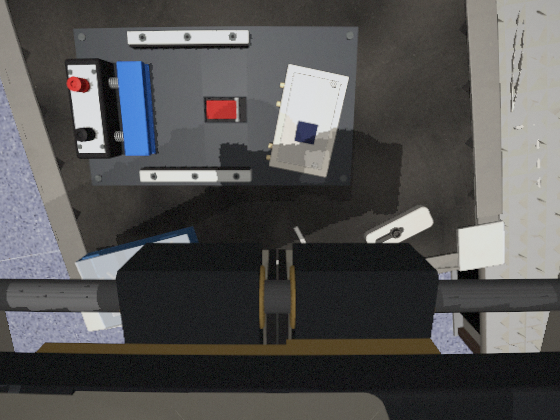

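The wrist view shows the whole dock: rails at (188,38) and (195,176), blue head at (135,108), catch at (222,110), and the holder with corners (290,66), (348,77), (326,176), (270,165), partly in shadow.

```bash
cat >> h.py <<'E'
def wmeas(c,x0=95,y1=240,yr=(20,195)):
    import h
    f=c['frame'].astype(int);mx=f.max(2);mn=f.min(2)
    out=[]
    m=((mx>105)&(mx-mn<45)).astype(np.uint8);m[:yr[0]]=0;m[yr[1]:]=0
    m=cv2.morphologyEx(m,cv2.MORPH_CLOSE,np.ones((9,9)));m=cv2.morphologyEx(m,cv2.MORPH_OPEN,np.ones((7,7)))
    cc,_=cv2.findContours(m,cv2.RETR_EXTERNAL,cv2.CHAIN_APPROX_NONE)
    for k in cc:
        if cv2.contourArea(k)<500: continue
        p=onplane(c,k.reshape(-1,2),.0215)[:,:2]
        r=cv2.minAreaRect((p*1e3).astype(np.float32));b=cv2.boxPoints(r)
        out.append((np.array(k).reshape(-1,2).mean(0).round(),b.mean(0)/1e3,sorted(r[1]),b/1e3))
    return out
E
python3 - <<'E'
from h import *
c=grab('wrist')
for px,ctr,sz,b in wmeas(c):
    e=[b[1]-b[0],b[2]-b[1]];e=max(e,key=np.linalg.norm)
    print(px,ctr.round(4),np.round(sz,1),'ang',round(float(np.degrees(np.arctan2(e[1],e[0]))*np.pi/180),4),'dock',w2d(ctr).round(1),w2d(b).round(1).tolist())
for q in((190,38),(195,176),(300,80),(300,165),(250,60),(340,170)):print(q,bydepth(c,[q]).round(4))
print(sense()['eef_pos'])
E
```

```text
[195. 176.] [ 0.439  -0.0015] [ 12.5 113.9] ang 1.3903 dock [18.8 66.5] [[-38.2, 72.9], [-38.2, 60.4], [75.7, 60.1], [75.7, 72.6]]
[229. 131.] [ 0.4761 -0.0441] [15.6 38.9] ang 1.3898 dock [-16.6  22.4] [[-36.0, 30.3], [-36.1, 14.7], [2.8, 14.6], [2.8, 30.2]]
[ 87. 108.] [0.523  0.0887] [28.4 83.6] ang -0.1812 dock [122.4  -0.3] [[108.3, 41.6], [108.1, -42.0], [136.5, -42.1], [136.7, 41.5]]
[243.  85.] [ 0.5152 -0.0593] [133.5 214.4] ang 1.1955 dock [-24.7 -18.7] [[-116.7, 67.8], [-142.9, -63.2], [67.4, -105.2], [93.6, 25.7]]
[516. 106.] [ 0.4453 -0.3312] [ 89.4 185.7] ang 0.0068 dock [-304.6    1.9] [[-277.7, 101.4], [-365.6, 84.9], [-331.5, -97.6], [-243.6, -81.1]]
[ 21. 118.] [0.5269 0.1454] [ 69.3 173.3] ang -0.3629 dock [178.8   6. ] [[160.7, 97.6], [128.8, -72.8], [196.9, -85.6], [228.8, 84.8]]
(190, 38) [[ 0.5671 -0.0276  0.0225]]
(195, 176) [[ 0.439  -0.0019  0.0217]]
(300, 80) [[ 0.5117 -0.1229  0.0216]]
(300, 165) [[ 0.4311 -0.1096  0.0229]]
(250, 60) [[ 0.5401 -0.0785  0.0071]]
(340, 170) [[ 0.416  -0.1512  0.0063]]
[ 0.41409955 -0.08319391  0.22657883]
```

```bash
cat >> h.py <<'E'
def hts(c,lo=.016,hi=.03,box=((-150,100),(-80,80))):
    v,u=np.mgrid[0:420,0:560];px=np.c_[u.ravel(),v.ravel()]
    P=bydepth(c,px);d=w2d(P);ok=(c['depth'].ravel()>0)&(P[:,2]>lo)&(P[:,2]<hi)&(d[:,0]>box[0][0])&(d[:,0]<box[0][1])&(d[:,1]>box[1][0])&(d[:,1]<box[1][1])
    m=ok.reshape(420,560).astype(np.uint8);m=cv2.morphologyEx(m,cv2.MORPH_OPEN,np.ones((4,4)))
    n,l,st,_=cv2.connectedComponentsWithStats(m)
    for i in range(1,n):
        if st[i,4]<300: continue
        k=max(cv2.findContours((l==i).astype(np.uint8),cv2.RETR_EXTERNAL,cv2.CHAIN_APPROX_NONE)[0],key=len).reshape(-1,2)
        q=w2d(onplane(c,k,.0215)).astype(np.float32);r=cv2.minAreaRect(q);b=cv2.boxPoints(r)
        e=max([b[1]-b[0],b[2]-b[1]],key=np.linalg.norm)
        print(k.mean(0).round(),'dock ctr',np.round(r[0],1),'size',np.round(sorted(r[1]),1),'long ang',round(float(np.arctan(e[1]/e[0] if abs(e[0])>abs(e[1]) else -e[0]/e[1])),3),'z',np.median(P[(l==i).ravel(),2]).round(4),b.round(1).tolist())
E
python3 - <<'E'
from h import *
c=grab('wrist');hts(c);hts(grab('top'))
E
```

```text
[190.  39.] dock ctr [ 16.5 -63.2] size [ 14.4 115.2] long ang 0.001 z 0.0215 [[-41.099998474121094, -56.099998474121094], [-41.099998474121094, -70.4000015258789], [74.0999984741211, -70.30000305175781], [74.0999984741211, -55.900001525878906]]
[113.  94.] dock ctr [ 92.8 -14. ] size [12.3 60.1] long ang -0.002 z 0.0232 [[86.5999984741211, -44.0], [98.9000015258789, -44.0], [99.0, 16.100000381469727], [86.69999694824219, 16.100000381469727]]
[309. 120.] dock ctr [-96.5  13.6] size [61.7 99.6] long ang -0.197 z 0.0225 [[-136.5, -29.200000762939453], [-76.0, -41.29999923706055], [-56.5, 56.400001525878906], [-117.0, 68.4000015258789]]
[196. 175.] dock ctr [17.4 65.5] size [ 14.5 114.6] long ang -0.002 z 0.0215 [[-39.900001525878906, 58.400001525878906], [74.5999984741211, 58.20000076293945], [74.69999694824219, 72.69999694824219], [-39.900001525878906, 72.9000015258789]]
```

```bash
cat >> h.py <<'E'
O=d2w(-.5,1.1)
def go(x,y,z,phi=-.178): 
    s=sense();print('t',s['t'],'now',w2d(s['eef_pos']).round(1),np.round(s['eef_pos'][2],4),'F',np.round(s['contact_force'],1),'->',delta([*d2w(x,y),z],phi))
E
python3 -c "
from h import *
go(-100,85,.05);print(d2w(-100,85))"
```

```text
t 2.3167 now [-65.4  75.4] 0.2266 F [-0.   0.  -0.5] -> ([-9.6, 34.6, 176.6], [-0.0, 0.0, 0.0018])
[ 0.39856782 -0.11536966]
```

{"api": "arm_command", "payload": {
  "xyz": [
    [-5,17,20],
    [-10,35,50],
    [-10,35,80],
    [-10,35,110],
    [-10,35,140],
    [-10,35,165],
    [-10,35,176],
    [-10,35,176],
    [-10,35,176]
  ],
  "turn": [
    [0,0,0],
    [0,0,0],
    [0,0,0],
    [0,0,0],
    [0,0,0],
    [0,0,0],
    [0,0,0],
    [0,0,0],
    [0,0,0]
  ],
  "gripper": [0,0,0,0,0,0,0,0,0]
}}

```text
t: 3.07
eef_pos: [0.3979, -0.1161, 0.0504]
orientation: [0.996, -0.088, -0.001, 0.0]
contact_force: [0.9, 0.2, -0.7]
gripper_width: 0.0004
gripper_force: 0.0
```

```bash
python3 -c "
from h import *
go(-100,85,.013)"
```

```text
t 3.0667 now [-100.8   85.5] 0.0504 F [ 0.9  0.2 -0.7] -> ([0.6, -0.8, 37.4], [0.0008, 0.0015, 0.0017])
```

{"api": "arm_command", "payload": {
  "xyz": [
    [0,0,15],
    [0,0,30],
    [0,0,37],
    [0,0,37],
    [3,0,37],
    [6,0,37],
    [9,0,37],
    [12,0,37],
    [15,0,37],
    [18,0,37],
    [20,0,37],
    [20,0,37]
  ],
  "turn": [
    [0,0,0],
    [0,0,0],
    [0,0,0],
    [0,0,0],
    [0,0,0],
    [0,0,0],
    [0,0,0],
    [0,0,0],
    [0,0,0],
    [0,0,0],
    [0,0,0],
    [0,0,0]
  ],
  "gripper": [0,0,0,0,0,0,0,0,0,0,0,0]
}}

```text
t: 4.07
eef_pos: [0.4181, -0.1202, 0.0136]
orientation: [0.996, -0.089, 0.0, 0.0]
contact_force: [-1.3, -0.3, -0.3]
gripper_width: 0.0005
gripper_force: 0.2
```

```bash
python3 -c "
from h import *
go(-100,59.5,.013)
c=grab('wrist');save(c,'w2');hts(c)"
```

```text
t 4.0667 now [-101.3   64.9] 0.0136 F [-1.3 -0.3 -0.3] -> ([5.4, -1.3, 0.6], [-0.0, -0.0003, 0.0001])
[258. 122.] dock ctr [-92.5   1.5] size [61.9 99.2] long ang -0.131 z 0.0226 [[-129.6999969482422, -43.599998474121094], [-68.30000305175781, -51.70000076293945], [-55.29999923706055, 46.70000076293945], [-116.80000305175781, 54.79999923706055]]
[ 62. 266.] dock ctr [-2.5 62. ] size [13.1 64.2] long ang -0.0 z 0.0216 [[-34.599998474121094, 55.400001525878906], [29.600000381469727, 55.400001525878906], [29.600000381469727, 68.5], [-34.599998474121094, 68.5999984741211]]
```

View pics/w2.png

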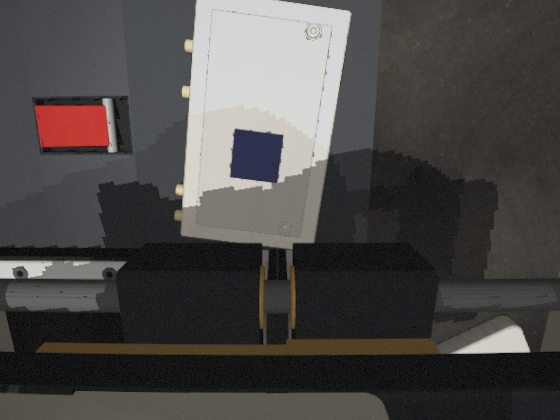

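The close view shows the holder's yaw down to about -0.13 and its centre near y=+1.7 mm, with the tips against its left end at about (278,245). Next I back off, rise, turn a quarter turn and go behind the back face.

{"api": "arm_command", "payload": {
  "xyz": [
    [-4,0,0],
    [-10,0,0],
    [-10,0,-30],
    [-10,0,-60],
    [-10,0,-60],
    [-10,15,-60],
    [-10,30,-60],
    [-10,47,-60],
    [-10,47,-60],
    [-10,47,-60]
  ],
  "turn": [
    [0,0,0],
    [0,0,0],
    [0,0,0],
    [0,0,0],
    [0,0,-0.12],
    [0,0,-0.24],
    [0,0,-0.36],
    [0,0,-0.48],
    [0,0,-0.6],
    [0,0,-0.72]
  ],
  "gripper": [0,0,0,0,0,0,0,0,0,0]
}}

```text
t: 4.95
eef_pos: [0.3986, -0.165, 0.0735]
orientation: [0.963, 0.27, 0.0, -0.0]
contact_force: [-0.1, 0.3, -1.0]
gripper_width: 0.0007
gripper_force: 0.0
```

```bash
python3 -c "
from h import *
go(-148,1,.074,1.393);print(sense()['joint_positions'])"
```

```text
t 4.95 now [-148.9   76.2] 0.0735 F [-0.1  0.3 -1. ] -> ([56.9, 49.2, -0.5], [0.0, -0.0001, -0.8462])
[ 6.80975724e-02  1.26101363e-01 -7.10151882e-01 -1.34312526e-04
 -7.34458263e-01  2.04958076e+00]
```

{"api": "arm_command", "payload": {
  "xyz": [
    [14,12,0],
    [28,24,0],
    [42,37,0],
    [57,49,0],
    [57,49,0],
    [57,49,0],
    [57,49,0],
    [57,49,0],
    [57,49,0]
  ],
  "turn": [
    [0,0,-0.12],
    [0,0,-0.24],
    [0,0,-0.36],
    [0,0,-0.48],
    [0,0,-0.6],
    [0,0,-0.72],
    [0,0,-0.846],
    [0,0,-0.846],
    [0,0,-0.846]
  ],
  "gripper": [44,44,44,44,44,44,44,44,44]
}}

```text
t: 5.7
eef_pos: [0.4731, -0.1769, 0.0735]
orientation: [0.77, 0.638, 0.0, -0.0]
contact_force: [-0.2, 0.3, 0.6]
gripper_width: 0.0435
gripper_force: 0.0
```

```bash
python3 -c "
from h import *
go(-148,1,.013,1.393);print(sense()['joint_positions'],sense()['gripper_width'])
c=grab('wrist');save(c,'w3');hts(c)"
```

```text
t 5.7 now [-147.4    0.8] 0.0735 F [-0.2  0.3  0.6] -> ([-0.6, -0.2, 60.5], [-0.0001, -0.0001, -0.0086])
[ 3.15863179e-02  2.40371515e-01 -5.56406496e-01 -1.08493630e-04
 -7.74060077e-01  2.92371918e+00] 0.04354966845317016
[161.  24.] dock ctr [-27.5  62.7] size [15.4 24.1] long ang -0.017 z 0.0215 [[-39.70000076293945, 55.20000076293945], [-15.600000381469727, 54.79999923706055], [-15.399999618530273, 70.19999694824219], [-39.400001525878906, 70.5999984741211]]
[400.  22.] dock ctr [-28.4 -65.4] size [15.6 23.5] long ang 0.007 z 0.0216 [[-40.20000076293945, -57.70000076293945], [-40.099998474121094, -73.30000305175781], [-16.600000381469727, -73.0999984741211], [-16.700000762939453, -57.5]]
[275. 139.] dock ctr [-92.    0.9] size [63.1 99.3] long ang -0.133 z 0.0225 [[-129.8000030517578, -44.099998474121094], [-67.30000305175781, -52.5], [-54.099998474121094, 45.900001525878906], [-116.5999984741211, 54.20000076293945]]
```

View pics/w3.png

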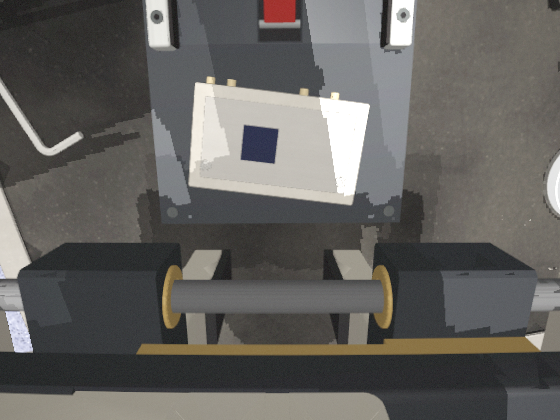

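The wrist view shows the fingers spread behind the holder, whose corners are (193,84), (368,104), (352,203), (190,187). The rail ends are at (160,25) and (400,22). Now I descend and square the holder with a short two-finger push.

{"api": "arm_command", "payload": {
  "xyz": [
    [0,0,25],
    [0,0,50],
    [0,0,60],
    [0,0,60],
    [4,0,60],
    [8,0,60],
    [11,0,60],
    [14,0,60],
    [17,0,60],
    [20,0,60],
    [22,0,60],
    [22,0,60]
  ],
  "turn": [
    [0,0,-0.009],
    [0,0,-0.009],
    [0,0,-0.009],
    [0,0,-0.009],
    [0,0,-0.009],
    [0,0,-0.009],
    [0,0,-0.009],
    [0,0,-0.009],
    [0,0,-0.009],
    [0,0,-0.009],
    [0,0,-0.009],
    [0,0,-0.009]
  ],
  "gripper": [44,44,44,44,44,44,44,44,44,44,44,44]
}}

```text
t: 6.75
eef_pos: [0.4776, -0.1551, 0.0138]
orientation: [0.766, 0.643, 0.0, 0.0]
contact_force: [-0.2, -0.2, 0.2]
gripper_width: 0.0438
gripper_force: 0.0
```

```bash
python3 -c "
from h import *
go(-120,1,.013,1.393)
hts(grab('wrist'));hts(grab('top'));hts(grab('scene'))"
```

```text
t 6.75 now [-125.1    0.2] 0.0138 F [-0.2 -0.2  0.2] -> ([5.1, -0.8, 0.8], [0.0003, -0.0001, 0.0045])
[120.  38.] dock ctr [-25.2  62.9] size [15.6 28.6] long ang -0.004 z 0.0215 [[-39.5, 55.20000076293945], [-10.899999618530273, 55.099998474121094], [-10.899999618530273, 70.5999984741211], [-39.400001525878906, 70.69999694824219]]
[446.  40.] dock ctr [-25.1 -64.9] size [15.9 29.9] long ang 0.003 z 0.0216 [[-40.0, -57.0], [-40.0, -72.9000015258789], [-10.100000381469727, -72.80000305175781], [-10.199999809265137, -56.900001525878906]]
[271. 185.] dock ctr [-88.4   4.9] size [77.1 99.1] long ang 0.003 z 0.0226 [[-127.0999984741211, 54.29999923706055], [-126.80000305175781, -44.79999923706055], [-49.70000076293945, -44.599998474121094], [-50.0, 54.5]]
[315. 247.] dock ctr [-77.8  29.2] size [44.7 57.3] long ang -0.012 z 0.0238 [[-100.5, 0.800000011920929], [-55.79999923706055, 0.30000001192092896], [-55.099998474121094, 57.599998474121094], [-99.80000305175781, 58.20000076293945]]
[247. 247.] dock ctr [15. 64.] size [ 16.  118.2] long ang -0.016 z 0.0231 [[-44.20000076293945, 56.900001525878906], [74.0, 55.099998474121094], [74.19999694824219, 71.0], [-43.900001525878906, 72.9000015258789]]
```

The holder is square now but about 5.9 mm left of the lane centre. I'll try to bring it right by friction with a slanted push while it is still short of the rails.

{"api": "arm_command", "payload": {
  "xyz": [
    [1,0,0],
    [3,1,0],
    [5,2,0],
    [7,3,0],
    [9,4,0],
    [11,5,0],
    [12,5.5,0],
    [12,5.5,0]
  ],
  "turn": [
    [0,0,0],
    [0,0,0],
    [0,0,0],
    [0,0,0],
    [0,0,0],
    [0,0,0],
    [0,0,0],
    [0,0,0]
  ],
  "gripper": [44,44,44,44,44,44,44,44]
}}

```text
t: 7.57
eef_pos: [0.4854, -0.1443, 0.0136]
orientation: [0.766, 0.643, 0.0, 0.0]
contact_force: [0.1, 0.2, -0.3]
gripper_width: 0.0443
gripper_force: 0.0
```

```bash
python3 -c "
from h import *
go(-120,1,.013,1.393)
c=grab('wrist');save(c,'w4');hts(c)"
```

```text
t 7.5667 now [-113.1   -5.6] 0.0136 F [ 0.1  0.2 -0.3] -> ([-6.8, -6.6, 0.6], [0.0003, -0.0001, 0.0045])
[108.  54.] dock ctr [-19.1  62.7] size [16.  40.6] long ang 0.001 z 0.0215 [[-39.5, 70.5999984741211], [-39.400001525878906, 54.599998474121094], [1.2000000476837158, 54.70000076293945], [1.2000000476837158, 70.69999694824219]]
[432.  53.] dock ctr [-18.9 -65. ] size [15.6 41.1] long ang -0.003 z 0.0216 [[-39.5, -72.69999694824219], [1.7000000476837158, -72.9000015258789], [1.7000000476837158, -57.29999923706055], [-39.400001525878906, -57.099998474121094]]
[271. 186.] dock ctr [-76.4  -0.9] size [76.9 99.1] long ang 0.001 z 0.0226 [[-114.9000015258789, 48.599998474121094], [-114.80000305175781, -50.5], [-37.900001525878906, -50.400001525878906], [-38.0, 48.70000076293945]]
```

View pics/w4.png

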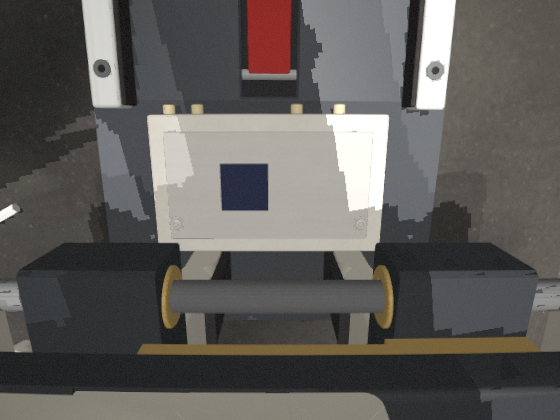

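The view shows the holder centred (x 150–387) between the rails (inner edges about 122 and 416) and square; y is within 0.3 mm of the lane centre. Next, straight down the lane.

{"api": "arm_command", "payload": {
  "xyz": [
    [3,0,0],
    [7,0,0],
    [12,0,0],
    [17,0,0],
    [22,0,0],
    [27,0,0],
    [32,0,0],
    [37,0,0],
    [42,0,0],
    [46,0,0],
    [49,0,0],
    [50,0,0]
  ],
  "turn": [
    [0,0,0],
    [0,0,0],
    [0,0,0],
    [0,0,0],
    [0,0,0],
    [0,0,0],
    [0,0,0],
    [0,0,0],
    [0,0,0],
    [0,0,0],
    [0,0,0],
    [0,0,0]
  ],
  "gripper": [44,44,44,44,44,44,44,44,44,44,44,44]
}}

```text
t: 8.62
eef_pos: [0.4938, -0.0949, 0.0136]
orientation: [0.766, 0.643, 0.0, 0.0]
contact_force: [0.2, -1.7, 0.6]
gripper_width: 0.0441
gripper_force: 0.6
```

```bash
python3 -c "
from h import *
go(-30,-5,.013,1.393)
c=grab('wrist');hts(c)"
```

```text
t 8.6167 now [-63.   -5.1] 0.0136 F [ 0.2 -1.7  0.6] -> ([33.0, 0.1, 0.6], [0.0, -0.0, 0.0046])
[114. 111.] dock ctr [ 6.3 62.7] size [16. 90.] long ang -0.003 z 0.0215 [[-38.79999923706055, 54.79999923706055], [51.20000076293945, 54.5], [51.29999923706055, 70.5], [-38.70000076293945, 70.80000305175781]]
[427. 110.] dock ctr [  6.4 -65. ] size [15.9 90.9] long ang -0.003 z 0.0216 [[-39.099998474121094, -72.80000305175781], [51.79999923706055, -73.0], [51.900001525878906, -57.20000076293945], [-39.099998474121094, -56.900001525878906]]
[269. 188.] dock ctr [-26.4  -0.5] size [76.6 99.1] long ang 0.003 z 0.0226 [[-64.9000015258789, 48.900001525878906], [-64.5999984741211, -50.20000076293945], [12.0, -50.0], [11.699999809265137, 49.099998474121094]]
```

{"api": "arm_command", "payload": {
  "xyz": [
    [3,0,0],
    [7,0,0],
    [12,0,0],
    [17,0,0],
    [22,0,0],
    [27,0,0],
    [32,0,0],
    [37,0,0],
    [42,0.5,0],
    [46,0.5,0],
    [49,0.5,0],
    [50,0.5,0]
  ],
  "turn": [
    [0,0,0],
    [0,0,0],
    [0,0,0],
    [0,0,0],
    [0,0,0],
    [0,0,0],
    [0,0,0],
    [0,0,0],
    [0,0,0],
    [0,0,0],
    [0,0,0],
    [0,0,0]
  ],
  "gripper": [44,44,44,44,44,44,44,44,44,44,44,44]
}}

```text
t: 9.67
eef_pos: [0.5029, -0.0457, 0.0136]
orientation: [0.766, 0.643, 0.0, 0.0]
contact_force: [-0.2, -1.0, 0.6]
gripper_width: 0.0439
gripper_force: 0.6
```

```bash
python3 -c "
from h import *
go(-1.5,-5,.013,1.393)
c=grab('wrist');save(c,'w5');hts(c)"
```

```text
t 9.6667 now [-13.   -5.4] 0.0136 F [-0.2 -1.   0.6] -> ([11.5, -0.3, 0.6], [0.0001, -0.0, 0.0047])
[272.  18.] dock ctr [92.1 -1.6] size [12.1 89.7] long ang -0.004 z 0.0237 [[85.80000305175781, -46.400001525878906], [98.0, -46.5], [98.4000015258789, 43.20000076293945], [86.19999694824219, 43.29999923706055]]
[118. 156.] dock ctr [39.3 62.5] size [16.2 72.9] long ang -0.004 z 0.0215 [[2.799999952316284, 54.599998474121094], [75.69999694824219, 54.29999923706055], [75.69999694824219, 70.5], [2.799999952316284, 70.69999694824219]]
[423. 158.] dock ctr [ 39.4 -65. ] size [15.9 72. ] long ang 0.001 z 0.0216 [[3.4000000953674316, -57.20000076293945], [3.4000000953674316, -73.0], [75.5, -72.9000015258789], [75.5, -57.0]]
[269. 190.] dock ctr [23.1 -0.8] size [75.5 99.3] long ang -0.003 z 0.0226 [[-14.699999809265137, -50.29999923706055], [60.70000076293945, -50.5], [61.0, 48.79999923706055], [-14.5, 49.0]]
```

View pics/w5.png

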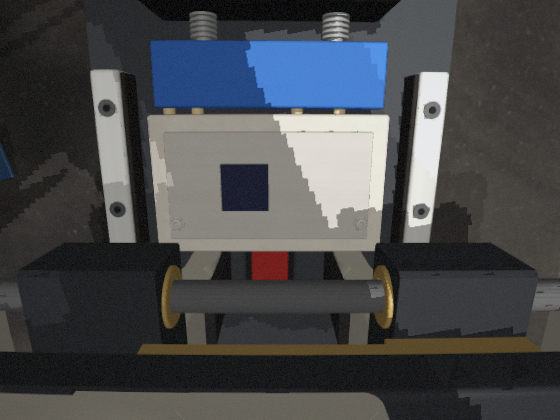

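The connectors are just meeting the blue head at (270,108), with the holder centred and the red catch seen at (270,262). Last 12 mm, slowly.

{"api": "arm_command", "payload": {
  "xyz": [
    [2,0,0],
    [4,0,0],
    [6,0,0],
    [8,0,0],
    [9.5,0,0],
    [11,0,0],
    [12,0,0],
    [12,0,0],
    [12,0,0]
  ],
  "turn": [
    [0,0,0],
    [0,0,0],
    [0,0,0],
    [0,0,0],
    [0,0,0],
    [0,0,0],
    [0,0,0],
    [0,0,0],
    [0,0,0]
  ],
  "gripper": [44,44,44,44,44,44,44,44,44]
}}

```text
t: 10.47
eef_pos: [0.5046, -0.0344, 0.0135]
orientation: [0.766, 0.643, -0.0, -0.0]
contact_force: [-1.7, -4.4, 0.7]
gripper_width: 0.0441
gripper_force: 2.1
```

```bash
cat > chk.py <<'E'
from h import *
import sys
go(0,-5,.013,1.393)
c=grab('wrist');save(c,sys.argv[1]);hts(c)
f=c['frame'];hsv=cv2.cvtColor(f,cv2.COLOR_RGB2HSV);m=((hsv[...,0]<8)|(hsv[...,0]>172))&(hsv[...,1]>150)&(hsv[...,2]>60)
m[:200]=0;v,u=np.nonzero(m);P=bydepth(c,np.c_[u,v]);d=w2d(P);k=(c['depth'][v,u]>0)&(abs(d[:,1])<15)&(abs(d[:,0])<40)
for a in range(-30,8,4):
    q=k&(d[:,0]>=a)&(d[:,0]<a+4)
    if q.any(): print('catch x',a,'z',np.median(P[q,2]).round(4),q.sum())
E
python3 chk.py w6
```

```text
t 10.4667 now [-1.6 -5. ] 0.0135 F [-1.7 -4.4  0.7] -> ([1.6, -0.0, 0.5], [-0.0003, 0.0002, 0.0042])
[287.  45.] dock ctr [96.  -7.8] size [ 2.5 74.5] long ang -0.001 z 0.0251 [[94.69999694824219, -45.099998474121094], [97.19999694824219, -45.099998474121094], [97.30000305175781, 29.399999618530273], [94.80000305175781, 29.399999618530273]]
[120. 170.] dock ctr [44.9 62.7] size [15.9 61.5] long ang -0.013 z 0.0215 [[14.100000381469727, 55.20000076293945], [75.5, 54.400001525878906], [75.69999694824219, 70.30000305175781], [14.300000190734863, 71.0999984741211]]
[421. 173.] dock ctr [ 45.1 -65.2] size [15.7 60.5] long ang 0.002 z 0.0216 [[14.800000190734863, -57.29999923706055], [14.800000190734863, -73.0999984741211], [75.30000305175781, -73.0], [75.30000305175781, -57.20000076293945]]
[268. 190.] dock ctr [35.1 -0.8] size [69.9 99.1] long ang 0.006 z 0.0226 [[-0.10000000149011612, 48.5], [0.5, -50.599998474121094], [70.30000305175781, -50.099998474121094], [69.69999694824219, 48.900001525878906]]
catch x -14 z 0.0015 5
catch x -10 z 0.0105 151
catch x -6 z 0.0112 255
catch x -2 z 0.0118 264
catch x 2 z 0.0122 323
catch x 6 z 0.0118 2
```

The catch surface rises to z≈12.5 at x≈4 mm, so it is up behind the holder. Backing off gently.

{"api": "arm_command", "payload": {
  "xyz": [
    [-1,0,0],
    [-2,0,0],
    [-3,0,0],
    [-5,0,0],
    [-8,0,0],
    [-14,0,0],
    [-20,0,0],
    [-20,0,-15],
    [-20,0,-35],
    [-20,0,-60],
    [-20,0,-80],
    [-20,0,-80]
  ],
  "turn": [
    [0,0,0],
    [0,0,0],
    [0,0,0],
    [0,0,0],
    [0,0,0],
    [0,0,0],
    [0,0,0],
    [0,0,0],
    [0,0,0],
    [0,0,0],
    [0,0,0],
    [0,0,0]
  ],
  "gripper": [44,44,44,44,44,44,44,44,44,44,44,44]
}}

```text
t: 11.52
eef_pos: [0.504, -0.0541, 0.0976]
orientation: [0.766, 0.643, 0.003, 0.002]
contact_force: [0.9, -1.0, 1.0]
gripper_width: 0.0439
gripper_force: 0.0
```

```bash
python3 chk.py w7
```

```text
t 11.5167 now [-21.1  -7.9] 0.0976 F [ 0.9 -1.   1. ] -> ([20.9, -3.4, 84.6], [0.0065, -0.0022, 0.0048])
[268.  39.] dock ctr [93.6 -1.9] size [ 7.3 86.6] long ang -0.005 z 0.0232 [[89.80000305175781, -45.20000076293945], [97.0999984741211, -45.20000076293945], [97.5, 41.400001525878906], [90.19999694824219, 41.5]]
[170. 160.] dock ctr [18.8 62.7] size [ 15.3 112.8] long ang 0.002 z 0.0215 [[-37.599998474121094, 70.30000305175781], [-37.599998474121094, 55.0], [75.19999694824219, 55.20000076293945], [75.19999694824219, 70.5]]
[366. 161.] dock ctr [ 18.2 -65.6] size [ 15.2 114.1] long ang -0.006 z 0.0216 [[-38.900001525878906, -72.80000305175781], [75.19999694824219, -73.5], [75.30000305175781, -58.29999923706055], [-38.79999923706055, -57.70000076293945]]
[268. 138.] dock ctr [35.9 -1. ] size [60.7 99.2] long ang 0.002 z 0.0225 [[5.5, 48.599998474121094], [5.699999809265137, -50.599998474121094], [66.4000015258789, -50.5], [66.19999694824219, 48.70000076293945]]
catch x -26 z 0.0077 55
catch x -22 z 0.0083 128
catch x -18 z 0.009 137
catch x -14 z 0.0098 143
catch x -10 z 0.0106 103
```

View pics/w7.png

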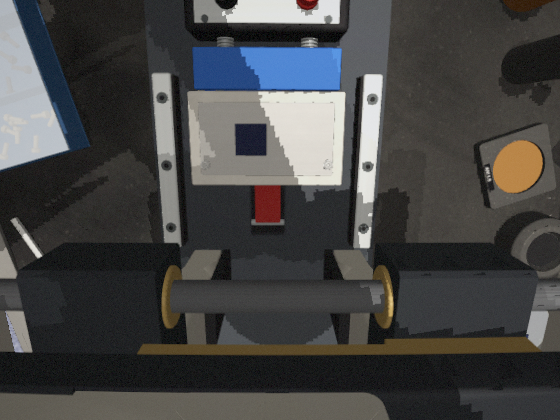

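The view shows the holder square and centred (188–344 × 92–185), pressed against the blue head, with its back face at about 5.5 mm and the raised red catch right behind it at (268,190). The arm is clear.

```bash
python3 -c "
from workcell import close_job
print(close_job())"
```

```text
the job is handed in; nothing more can be done
None
```

The job is handed in: by the last camera check the holder sits square and centred in the lane, held by the raised catch against the pressed-back contact head, and the arm is clear. The judging result was not shown.

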